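Check the hinges of the picture frames in the reading nook

ROBOT

A 7-joint arm with a two-finger parallel gripper is mounted at the origin on the work surface. World frame = base frame: x ahead of the robot, y to its left, z up, the work surface at z = 0. Lengths are in mm, angles in rad, forces in N, time in s.
With the tool pointing down it reaches from about 425 to 875 mm from the base axis. Payload 9.9 kg.
Tool frame: the origin (TCP) lies on the centre line of the jaws, within the pads' length; the fingertips stand 25 mm ahead of it and the grasp point (between the pads) lies 6 mm ahead of it; z points along the fingers, y is the line along which they close (so a half turn about z gives the same grasp; the last joint's range is limited). The gripper opens to 85 mm and grips with 20 to 120 N. Pads are 22 mm wide; open, the fingers measure 114 mm over their backs; the gripper's body (76 mm by 85 mm) begins 54 mm behind the grasp point. The pads swing forward as they close: fully open they stand 13 mm farther back than shut.
Start: joints at [1.114, 0.576, 0.025, 1.437, -0.015, 1.129, -0.057], TCP at [245.856, -628.637, 256.289] pointing down, gripper open.
Joint ranges: [-2.76, 2.76], [-0.34, 2.15], [-1.52, 1.57], [0.19, 2.46], [-1.09, 4.23], [0.17, 1.99], [-2.82, 2.82]. Speed limits (rad/s): [2.22, 2.22, 3.01, 3.01, 3.14, 3.14, 3.14].

INTERFACE

Orientations are given as a unit quaternion [w, x, y, z].
In Python, from rig import manip gives the robot as it stands.
- The arm moves only by the shell command python3 -m creep 'ROWS'. ROWS is JSON, a list of rows, each an object with "travel": the shift along the tool's x, y, z in m, a list of three; "twist": the turn, a rotation vector about the tool's x, y, z in rad, a list of three; "claw": the opening, from 0 (shut) to 1 (fully open). A call has 1 to 20 rows; each row is the pose to reach, as a shift and turn from the pose commanded when the call began, along the tool's axes at that moment; what a row does not reach only later rows make up. A row lasts 1/8 s, in which the tool goes at most 62.5 mm and 10.7 degrees, less where a joint would pass 70% of its speed; a pose out of reach is approached as far as the arm can. A call with a gripper value outside its range is refused whole. The fingers move at their own pace and stop on an object; the grip force is fixed at half the most. Time passes only in rows, so rows that repeat a pose let the fingers close. It gives the time, the measured TCP pose, the force, the opening and the grip force at its end, in the units of the state.
- manip.read_state(): the state, without advancing time (a new reading comes with each control period).
- manip.snapshot(name): name is "side" or "top" or "wrist"; returns the picture (400x640x3 uint8, red, green, blue); there is no depth.
- manip.get_calibration(name): a dict with "camera_matrix" (3x3 intrinsics, pixels), "extrinsics" (4x4, takes a point from world to camera coordinates); the wrist camera has in their place "mount" (4x4, takes a point from camera to tool coordinates, whose origin is the TCP and whose axes are the flange's). Camera axes: x right, y down, z forward; pixel columns grow to the right and rows downward; lengths in mm; the calibration is good to about 2 mm. A picture is of the moment at which its call begins: read the wrist's pose just before it. get_calibration takes no time and is no camera call.
- manip.close_job(): hands the job in; it is judged then, once.
The state is a dict: "time": time; "joint_positions": joint angles; "qvel": joint speeds; "joint_torque": joint torques, N m; "eef_pos": TCP position; "orientation": TCP orientation; "force": force on the tool from outside, world axes, zero at the start; "wrist_torque": the same for the moment, N m; "gripper_width": finger opening in mm; "gripper_force": force on a finger pad.
Only numpy, scipy, OpenCV 4.12 (cv2) and the standard library are available. Lean on these libraries where they do the work, as an engineer would, in place of code of your own. Each camera call takes 0.05 s, during which the arm holds its last target. There are 200 camera calls.

TASK

First raise the table lamp's panel to 60 degrees above level, let go and see that it stays there. Then flex every hinged picture frame by squeezing its two leaves together: stand those that fold in the rectangular stock tray, folded shut, and stand those whose hinge is seized in the round repair tray, as they are. With all of them sorted, fold the lamp panel down level again; leave the flower pot and the bowl alone.

Things in the scene. Friction and masses are not known exactly. Their poses are not given: they have to be found in the camera images.
- lamp_panel (a joint): Lamp panel (145 x 140 x 12 mm, aluminium back, white face below) on a friction hinge that holds it anywhere; moving its bar takes 3 to 8 N. Value: panel's angle above level, rad: 0 level, 1.047 = 60 degrees, stop at 1.75; starts low. Bar: round, 12 mm, parallel to the hinge axis and 220 mm from it, on two side rods 110 mm apart, 58 mm clear of the panel; it may turn in the fingers.
- lamp: The lamp's fixed dark steel base, 130 x 160 x 22 mm. Origin on the table under the hinge axis; the axis is this body's y, 40 mm above the origin. The panel points to this body's -x (towards the robot): at panel angle q the bar's middle is at x = -0.22 cos q, y = 0, z = 0.04 + 0.22 sin q in this frame (m).
- stock_tray: Stock tray: rectangular low wooden tray, fixed, outside 160 (x) x 230 (y) x 36 mm high, walls 6 mm, floor 6 mm thick. Origin: centre of its underside.
- repair_tray: Repair tray: round low wooden tray, fixed, 260 mm across outside and 36 mm high, walls 6 mm, floor 6 mm thick (inside radius 120 mm at the floor). Origin: centre of its underside.
- frame_a: Two-leaf picture frame standing as a V, 70 mm high, 0.23 kg; free and seized look alike. Vertical hinge barrel, 14 mm, at x -40, y 0 mm; each leaf an 8 mm wooden panel ending in a 14 mm round brass post (16 mm foot). Origin: underside, z up, fixed to the first leaf, whose post is at x 40, y -8; the other post is at x 40, y +8 when shut. 30 mm over them shut, 54 to 64 as found.
- leaf_a (a joint): Opening of frame_a, rad: its second leaf turned about the hinge barrel, counter-clockwise from above; 0 shut (leaves parallel), 0.30 to 0.44 as found. A free hinge folds at a few N on the posts and stays where left; a seized one yields to no grip up to 120 N. The weight is mostly in the posts and their feet: pinch both posts to flex and lift it. None when absent.
- frame_b: Two-leaf picture frame standing as a V, 70 mm high, 0.23 kg; free and seized look alike. Vertical hinge barrel, 14 mm, at x -40, y 0 mm; each leaf an 8 mm wooden panel ending in a 14 mm round brass post (16 mm foot). Origin: underside, z up, fixed to the first leaf, whose post is at x 40, y -8; the other post is at x 40, y +8 when shut. 30 mm over them shut, 54 to 64 as found.
- leaf_b (a joint): Opening of frame_b, rad: its second leaf turned about the hinge barrel, counter-clockwise from above; 0 shut (leaves parallel), 0.30 to 0.44 as found. A free hinge folds at a few N on the posts and stays where left; a seized one yields to no grip up to 120 N. The weight is mostly in the posts and their feet: pinch both posts to flex and lift it. None when absent.
- frame_c: Two-leaf picture frame standing as a V, 70 mm high, 0.23 kg; free and seized look alike. Vertical hinge barrel, 14 mm, at x -40, y 0 mm; each leaf an 8 mm wooden panel ending in a 14 mm round brass post (16 mm foot). Origin: underside, z up, fixed to the first leaf, whose post is at x 40, y -8; the other post is at x 40, y +8 when shut. 30 mm over them shut, 54 to 64 as found.
- leaf_c (a joint): Opening of frame_c, rad: its second leaf turned about the hinge barrel, counter-clockwise from above; 0 shut (leaves parallel), 0.30 to 0.44 as found. A free hinge folds at a few N on the posts and stays where left; a seized one yields to no grip up to 120 N. The weight is mostly in the posts and their feet: pinch both posts to flex and lift it. None when absent.
- frame_d: Two-leaf picture frame standing as a V, 70 mm high, 0.23 kg; free and seized look alike. Vertical hinge barrel, 14 mm, at x -40, y 0 mm; each leaf an 8 mm wooden panel ending in a 14 mm round brass post (16 mm foot). Origin: underside, z up, fixed to the first leaf, whose post is at x 40, y -8; the other post is at x 40, y +8 when shut. 30 mm over them shut, 54 to 64 as found.
- leaf_d (a joint): Opening of frame_d, rad: its second leaf turned about the hinge barrel, counter-clockwise from above; 0 shut (leaves parallel), 0.30 to 0.44 as found. A free hinge folds at a few N on the posts and stays where left; a seized one yields to no grip up to 120 N. The weight is mostly in the posts and their feet: pinch both posts to flex and lift it. None when absent.
- frame_e: Two-leaf picture frame standing as a V, 70 mm high, 0.23 kg; free and seized look alike. Vertical hinge barrel, 14 mm, at x -40, y 0 mm; each leaf an 8 mm wooden panel ending in a 14 mm round brass post (16 mm foot). Origin: underside, z up, fixed to the first leaf, whose post is at x 40, y -8; the other post is at x 40, y +8 when shut. 30 mm over them shut, 54 to 64 as found.
- leaf_e (a joint): Opening of frame_e, rad: its second leaf turned about the hinge barrel, counter-clockwise from above; 0 shut (leaves parallel), 0.30 to 0.44 as found. A free hinge folds at a few N on the posts and stays where left; a seized one yields to no grip up to 120 N. The weight is mostly in the posts and their feet: pinch both posts to flex and lift it. None when absent.
- planter: Bystander, to be left alone: ribbed white flower pot, 84 mm across, 85 mm high with flowers to 190 mm. Origin: centre of its underside.
- bowl: Bystander, to be left alone: terracotta bowl, 110 mm across, 50 mm high. Origin: centre of its underside.
There are look-alikes about, which are no part of the job. What is shaped like the frame_c but pink or purple is not meant.

How it is judged:
By the outcome, as a careful person would: the job done as asked, in the order asked, and still so for the second after the job is handed in, with the robot touching nothing.
Of frame_a, frame_b, frame_c, frame_d, frame_e only 3 to 4 are there at a start; the rules pass over those that are not, and their reading is None.
At some moment in a run one of frame_a, frame_b, frame_c, frame_d, frame_e may be knocked a few centimetres aside while the robot is not near it.
It also fails if it takes over 210 s, if anything falls off the work surface, if the arm or the gripper's body presses on something with over 40 N, if the wrist force passes 120 N, or if a joint passes its speed limit or range.

## Working session

There is one attempt and no reset: what is moved stays moved. The work goes in short steps, Python scripts to look and compute and a shell command to move; the robot and the scene stay as the last step left them, time stands still between calls to the robot, and variables do not carry over. Pictures are saved under pics/ and viewed, at most 14 in all, crops included, and the job is handed in when it is done.

```bash
ls; mkdir -p pics; python3 - <<'E'
from rig import manip
import cv2,numpy as np
s=manip.read_state();print({k:np.round(v,3).tolist() for k,v in s.items()})
for n in("top","side"):
    im=manip.snapshot(n);cv2.imwrite(f"pics/{n}0.png",im[:,:,::-1]);c=manip.get_calibration(n);print(n,np.round(c["camera_matrix"],1).tolist(),np.round(c["extrinsics"],3).tolist())
print(np.round(manip.get_calibration("wrist")["mount"],3).tolist(),np.round(manip.get_calibration("wrist")["camera_matrix"],3).tolist())
E
```

```text
pics
{'time': 0.0, 'joint_positions': [1.114, 0.576, 0.025, 1.438, -0.015, 1.129, -0.057], 'qvel': [-0.002, -0.0, 0.002, 0.001, -0.0, -0.001, 0.001], 'joint_torque': [0.001, -76.576, 2.251, -28.597, 0.015, 0.013, 0.0], 'eef_pos': [245.67, -628.252, 255.457], 'orientation': [-0.001, 0.983, 0.185, -0.0], 'force': [0.532, -0.804, 0.303], 'wrist_torque': [-0.006, -0.001, 0.008], 'gripper_force': 0.0, 'gripper_width': 85.678}
top [[516.8, 0.0, 312.2], [0.0, 516.8, 212.9], [0.0, 0.0, 1.0]] [[0.055, -0.999, 0.001, -73.957], [-0.977, -0.054, -0.206, 542.45], [0.206, 0.01, -0.979, 1273.486], [0.0, 0.0, 0.0, 1.0]]
side [[372.3, 0.0, 323.6], [0.0, 372.3, 193.2], [0.0, 0.0, 1.0]] [[-0.869, -0.493, -0.021, 456.202], [-0.337, 0.623, -0.706, 233.738], [0.362, -0.607, -0.708, 679.313], [0.0, 0.0, 0.0, 1.0]]
[[0.001, -0.964, -0.264, 66.826], [1.0, 0.002, -0.0, -0.397], [0.001, -0.264, 0.964, -117.39], [0.0, 0.0, 0.0, 1.0]] [[343.222, 0.0, 325.261], [0.0, 343.222, 196.086], [0.0, 0.0, 1.0]]
```

View pics/top0.png

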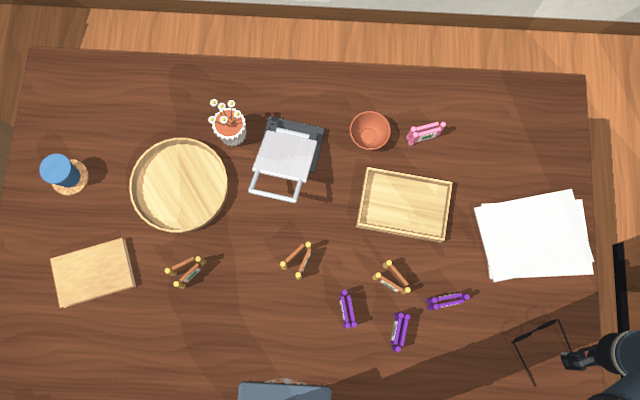

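View pics/side0.png

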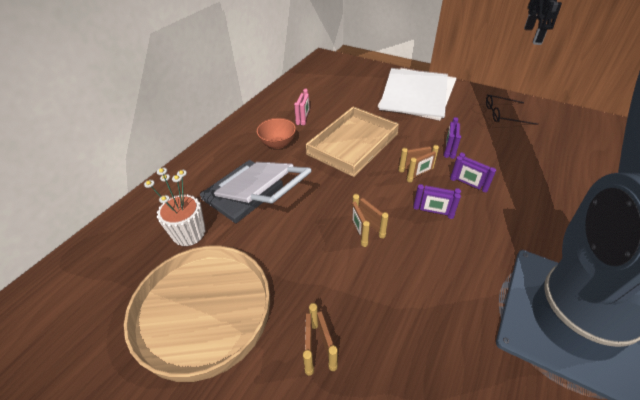

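The top view shows three wood and brass frames: hinge/post tops near (198,259)/(167,270)/(176,284), (308,244)/(283,265)/(298,275) and (407,290)/(389,263)/(378,276). The purple ones at (347,310), (400,330) and (447,300) and the pink one at (427,132) are look-alikes. The lamp bar runs from (251,195) to (300,201).

```bash
cat > h.py <<'E'
from rig import manip
import cv2,numpy as np
from scipy.spatial.transform import Rotation as R
def pose():
    s=manip.read_state();q=s["orientation"];T=np.eye(4);T[:3,:3]=R.from_quat([q[1],q[2],q[3],q[0]]).as_matrix();T[:3,3]=s["eef_pos"];return T
def cam(n,T=None):
    c=manip.get_calibration(n);K=np.array(c["camera_matrix"])
    E=np.linalg.inv((pose() if T is None else T)@np.array(c["mount"])) if n=="wrist" else np.array(c["extrinsics"])
    return K,E
def cast(n,p,z,T=None):
    K,E=cam(n,T);C=np.linalg.inv(E);d=C[:3,:3]@np.linalg.inv(K)@[p[0],p[1],1];o=C[:3,3];return o+d*(z-o[2])/d[2]
def proj(n,X,T=None):
    K,E=cam(n,T);u=K@(E[:3,:3]@np.array(X,float)+E[:3,3]);return u[:2]/u[2]
def tri(a,pa,b,pb):
    (K1,E1),(K2,E2)=cam(a),cam(b)
    X=cv2.triangulatePoints(K1@E1[:3],K2@E2[:3],np.array(pa,float).reshape(2,1),np.array(pb,float).reshape(2,1)).ravel();return X[:3]/X[3]
def brass(im):
    h=cv2.cvtColor(im,cv2.COLOR_RGB2HSV);m=cv2.inRange(h,(20,120,150),(35,255,255))
    n,l,st,c=cv2.connectedComponentsWithStats(m);return [(c[i].round(1),st[i,4]) for i in range(1,n) if st[i,4]>=8]
def go(pos,yaw=None,q=None):
    "travel (m) and twist for target TCP pos, tool down with tool y at given yaw"
    T=pose();t=T[:3,:3].T@(np.array(pos)-T[:3,3])/1000;out=[t.round(3).tolist()]
    if yaw is not None:
        # tool down; tool y axis horizontal at yaw (mod pi)
        y=np.array([np.cos(yaw),np.sin(yaw),0]);y=y if y@T[:3,1]>0 else -y;z=np.array([0,0,-1.]);D=np.c_[np.cross(y,z),y,z]
        out.append(R.from_matrix(T[:3,:3].T@D).as_rotvec().round(3).tolist())
    return out
def st():
    s=manip.read_state();return round(s["time"],2),np.round(s["eef_pos"],1).tolist(),np.round(s["force"],1).tolist(),round(s["gripper_width"],1)
E
python3 - <<'E'
from h import *
im=cv2.imread("pics/top0.png")[:,:,::-1].copy()
for c,a in brass(im): print(c,a,cast("top",c,70).round(0)[:2])
s=cv2.imread("pics/side0.png")
g=np.hstack([cv2.resize(im[110:210,220:350,::-1],None,fx=3,fy=3,interpolation=2),cv2.resize(s[145:225,195:325],(390,300)[0:2] if 0 else None,fx=3,fy=3,interpolation=2)[:300] if 0 else cv2.copyMakeBorder(cv2.resize(s[145:225,195:325],None,fx=3,fy=3,interpolation=2),0,60,0,0,0)])
cv2.imwrite("pics/lamp.png",g)
for p in [(360,207),(369,169),(453,182),(445,241)]: print("stock",cast("top",p,36).round(0))
for p in [(130,185),(228,185),(180,138),(180,232)]: print("rep",cast("top",p,36).round(0))
E
```

```text
[308.3 245.1] 15 [460. -39.]
[198.  258.5] 21 [411. 234.]
[385.9 264.1] 27 [ 422. -235.]
[283.6 266.6] 16 [402.  19.]
[168.1 270.3] 11 [377. 306.]
[298.4 275.5] 17 [382. -19.]
[375.8 276.2] 29 [ 391. -211.]
[177.8 284.6] 19 [344. 278.]
[405.3 290.2] 19 [ 361. -285.]
stock [ 573. -168.   36.]
stock [ 677. -188.   36.]
stock [ 654. -412.   36.]
stock [ 495. -391.   36.]
rep [599. 441.  36.]
rep [613. 182.  36.]
rep [736. 323.  36.]
rep [481. 296.  36.]
```

View pics/lamp.png

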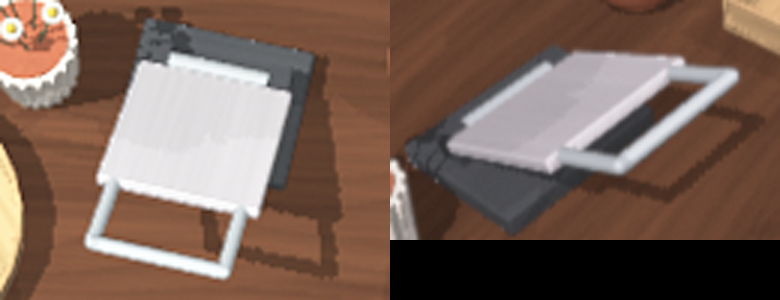

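The crop shows the bar's ends at top (250.7,190.7)/(294.7,200.7) and side (271,200)/(310,169.7). The flower pot stands close to the lamp's left.

```bash
python3 - <<'E'
from h import *
A=tri("top",(250.7,190.7),"side",(271,200));B=tri("top",(294.7,200.7),"side",(310,169.7));print(A.round(0),B.round(0),np.linalg.norm(A-B))
# base top corners z=22 (crop px: 148,20 ; 313,58; 280,187)
for p in [(148,20),(313,58),(280,187)]: print(cast("top",(220+p[0]/3,110+p[1]/3),22).round(0))
y=(A-B)[:2];print("yaw of lamp y",np.degrees(np.arctan2(y[1],y[0])))
print("planter rim",cast("top",(230,122),85).round(0), "bowl",cast("top",(370,131),50).round(0))
E
```

```text
[577. 108. 133.] [556.  -1. 136.] 111.55108997631639
[816.  89.  22.]
[788. -64.  22.]
[664. -41.  22.]
yaw of lamp y 79.19048499944866
planter rim [770. 183.  85.] bowl [ 779. -186.   50.]
```

```bash
python3 - <<'E'
from h import *
print(go([566.5,53.5,250],np.radians(-10.7)))
E
```

```text
[[0.547, -0.518, 0.006], [-0.001, -0.001, -1.011]]
```

```bash
python3 -m creep '[{"travel":[0.547,-0.518,0.006],"twist":[0,0,-1.011],"claw":0.6},{"travel":[0.547,-0.518,0.006],"twist":[0,0,-1.011],"claw":0.6},{"travel":[0.547,-0.518,0.006],"twist":[0,0,-1.011],"claw":0.6},{"travel":[0.547,-0.518,0.006],"twist":[0,0,-1.011],"claw":0.6},{"travel":[0.547,-0.518,0.006],"twist":[0,0,-1.011],"claw":0.6},{"travel":[0.547,-0.518,0.006],"twist":[0,0,-1.011],"claw":0.6},{"travel":[0.547,-0.518,0.006],"twist":[0,0,-1.011],"claw":0.6},{"travel":[0.547,-0.518,0.006],"twist":[0,0,-1.011],"claw":0.6},{"travel":[0.547,-0.518,0.006],"twist":[0,0,-1.011],"claw":0.6},{"travel":[0.547,-0.518,0.006],"twist":[0,0,-1.011],"claw":0.6},{"travel":[0.547,-0.518,0.006],"twist":[0,0,-1.011],"claw":0.6},{"travel":[0.547,-0.518,0.006],"twist":[0,0,-1.011],"claw":0.6},{"travel":[0.547,-0.518,0.006],"twist":[0,0,-1.011],"claw":0.6},{"travel":[0.547,-0.518,0.006],"twist":[0,0,-1.011],"claw":0.6},{"travel":[0.547,-0.518,0.006],"twist":[0,0,-1.011],"claw":0.6},{"travel":[0.547,-0.518,0.006],"twist":[0,0,-1.011],"claw":0.6}]'
python3 - <<'E'
from h import *
print(st(),go([566.5,53.5,141],np.radians(-10.7)));T=pose();im=manip.snapshot("wrist");cv2.imwrite("pics/w1.png",im[:,:,::-1])
print(proj("wrist",[577,108,133],T),proj("wrist",[556,-1,136],T))
E
```

```text
time: 2.1
eef_pos: [566.4, 51.4, 250.4]
orientation: [0.0, 0.771, 0.637, -0.0]
force: [0.6, 0.2, 0.5]
gripper_width: 51.6
gripper_force: 0.0
(2.1, [566.4, 51.4, 250.4], [0.6, 0.2, 0.5], 51.6) [[0.002, -0.0, 0.109], [0.0, 0.001, -0.003]]
[325.45960964 117.06189033] [325.07937913 270.16511611]
```

View pics/w1.png

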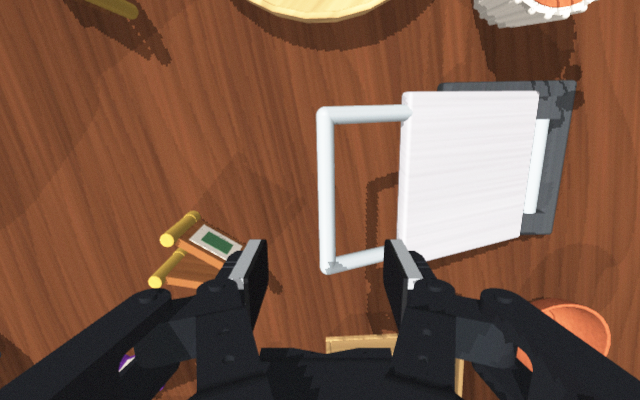

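The wrist view shows the bar from (325,112) to (328,268), as predicted, centred between the fingers. I'll go down and grip it.

```bash
python3 -m creep '[{"travel":[0.001,0,0.06],"twist":[0,0,0],"claw":0.55},{"travel":[0.002,0,0.09],"twist":[0,0,0],"claw":0.5},{"travel":[0.002,0,0.109],"twist":[0,0,0],"claw":0.5},{"travel":[0.002,0,0.109],"twist":[0,0,0],"claw":0.5},{"travel":[0.002,0,0.109],"twist":[0,0,0],"claw":0},{"travel":[0.002,0,0.109],"twist":[0,0,0],"claw":0},{"travel":[0.002,0,0.109],"twist":[0,0,0],"claw":0},{"travel":[0.002,0,0.109],"twist":[0,0,0],"claw":0},{"travel":[0.002,0,0.109],"twist":[0,0,0],"claw":0},{"travel":[0.002,0,0.109],"twist":[0,0,0],"claw":0}]'
python3 - <<'E'
from h import *
T=pose();p=T[:3,3];print(T.round(3)[:3,:3].tolist())
x=np.array([.983,-.184,0]);bar=p-[0,0,6];O=bar.copy();O[2]=0
q0=np.arcsin((bar[2]-40)/220);O=O+x*220*np.cos(q0);print("q0",q0,"O",O)
def tr(q): 
    d=(x*-220*np.cos(q)+O+[0,0,40+220*np.sin(q)])-bar;return (T[:3,:3].T@d/1000).round(4).tolist()
for q in np.linspace(q0,1.047,9)[1:]: print(round(q,3),tr(q))
E
```

```text
time: 3.4
eef_pos: [567.1, 55.0, 141.4]
orientation: [0.0, 0.77, 0.638, 0.0]
force: [-0.2, -0.8, 3.0]
gripper_width: 9.6
gripper_force: 58.5
[[0.186, 0.983, 0.0], [0.983, -0.186, 0.0], [0.0, 0.0, -1.0]]
q0 0.4486350396029892 O [761.97999908  18.47933969   0.        ]
0.523 [0.0, 0.0077, -0.0145]
0.598 [0.0, 0.0164, -0.0285]
0.673 [0.0001, 0.0262, -0.0417]
0.748 [0.0001, 0.037, -0.0542]
0.823 [0.0001, 0.0486, -0.0658]
0.897 [0.0001, 0.0611, -0.0765]
0.972 [0.0002, 0.0743, -0.0863]
1.047 [0.0002, 0.0882, -0.0951]
```

```bash
python3 -m creep '[{"travel":[0,0.0077,-0.0145],"twist":[0,0,0],"claw":0},{"travel":[0,0.0164,-0.0285],"twist":[0,0,0],"claw":0},{"travel":[0,0.0262,-0.0417],"twist":[0,0,0],"claw":0},{"travel":[0,0.037,-0.0542],"twist":[0,0,0],"claw":0},{"travel":[0,0.0486,-0.0658],"twist":[0,0,0],"claw":0},{"travel":[0,0.0611,-0.0765],"twist":[0,0,0],"claw":0},{"travel":[0,0.0743,-0.0863],"twist":[0,0,0],"claw":0},{"travel":[0,0.0882,-0.0951],"twist":[0,0,0],"claw":0},{"travel":[0,0.0882,-0.0951],"twist":[0,0,0],"claw":0},{"travel":[0,0.0882,-0.0951],"twist":[0,0,0],"claw":0},{"travel":[0,0.0882,-0.0951],"twist":[0,0,0],"claw":0}]'
python3 - <<'E'
from h import *
print(st());im=manip.snapshot("side");cv2.imwrite("pics/s1.png",cv2.resize(im[80:240,140:340,::-1],None,fx=3,fy=3))
E
```

```text
time: 4.78
eef_pos: [651.7, 40.4, 238.4]
orientation: [-0.001, 0.77, 0.639, -0.0]
force: [-14.2, 2.3, 22.8]
gripper_width: 9.7
gripper_force: 61.8
(4.78, [651.7, 40.4, 238.4], [-14.2, 2.3, 22.8], 9.7)
```

View pics/s1.png

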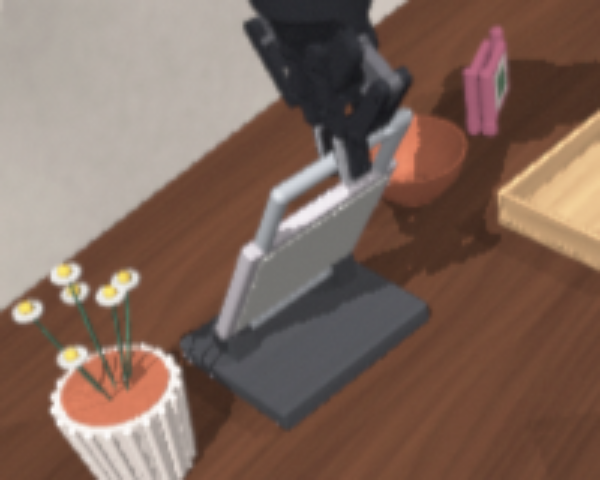

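```bash
python3 -m creep '[{"travel":[0,-0.001,-0.002],"twist":[0,0,0],"claw":0},{"travel":[0,-0.001,-0.002],"twist":[0,0,0],"claw":0.3},{"travel":[0,-0.001,-0.002],"twist":[0,0,0],"claw":0.45},{"travel":[0,-0.001,-0.002],"twist":[0,0,0],"claw":0.45},{"travel":[0,-0.001,-0.002],"twist":[0,0,0],"claw":0.45},{"travel":[0,-0.001,-0.03],"twist":[0,0,0],"claw":0.45},{"travel":[0,-0.001,-0.08],"twist":[0,0,0],"claw":0.6},{"travel":[0,-0.001,-0.13],"twist":[0,0,0],"claw":0.6},{"travel":[0,-0.001,-0.13],"twist":[0,0,0],"claw":0.6},{"travel":[0,-0.001,-0.13],"twist":[0,0,0],"claw":0.6},{"travel":[0,-0.001,-0.13],"twist":[0,0,0],"claw":0.6}]'
python3 - <<'E'
from h import *
print(st());T=pose();x=np.array([.983,-.184,0]);y=np.array([.184,.983,0]);O=np.array([762,18.5,40])
im=manip.snapshot("wrist");s=manip.snapshot("side")
for n,g in(("wrist",im),("side",s)):
    for q in(55,60,65):
        for e in(-55,55):
            P=O+x*-220*np.cos(np.radians(q))+[0,0,220*np.sin(np.radians(q))]+y*e
            u=proj(n,P,T if n=="wrist" else None).round().astype(int);cv2.circle(g,u.tolist(),2,{55:(255,0,0),60:(0,200,0),65:(0,0,255)}[q],-1)
cv2.imwrite("pics/chk.png",np.hstack([cv2.resize(s[100:220,180:330,::-1],(400,320)),cv2.resize(im[:,:,::-1],(400,320))]))
t=manip.snapshot("top")
for c,a in brass(t): print(c,cast("top",c,70).round(0)[:2])
E
```

```text
time: 6.2
eef_pos: [652.2, 38.5, 364.9]
orientation: [-0.001, 0.77, 0.638, -0.001]
force: [-0.1, 0.2, -0.6]
gripper_width: 51.4
gripper_force: 0.0
(6.2, [652.2, 38.5, 364.9], [-0.1, 0.2, -0.6], 51.4)
[198.2 258.8] [410. 234.]
[385.3 264.9] [ 420. -234.]
[167.8 269.7] [379. 307.]
[375.3 276.8] [ 389. -210.]
[177.1 283. ] [347. 280.]
[405.6 290.2] [ 361. -285.]
```

View pics/chk.png

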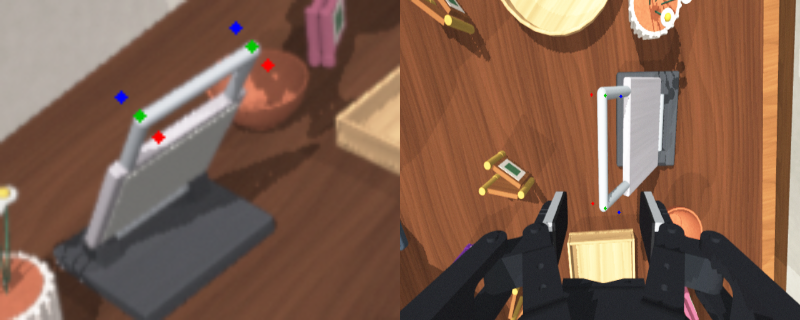

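The released bar sits on the 60° marks in both views, so the panel holds. Next I'll measure the trays and start with the right-hand frame, tops at (385,265)/(375,277) with hinge (406,290).

```bash
python3 - <<'E'
from h import *
im=cv2.imread("pics/top0.png")
h=cv2.cvtColor(im,cv2.COLOR_BGR2HSV)
m=cv2.inRange(h,(10,50,140),(28,170,255));m=cv2.morphologyEx(m,cv2.MORPH_CLOSE,np.ones((5,5)));m=cv2.morphologyEx(m,cv2.MORPH_OPEN,np.ones((3,3)))
for c in cv2.findContours(m,0,2)[0]:
    if cv2.contourArea(c)>2500:
        W=np.array([cast("top",p[0],36)[:2] for p in cv2.convexHull(c)],np.float32)
        print(cv2.minAreaRect(c)[0],"rect",[np.round(v,1) for v in cv2.minAreaRect(W)],"circ",[np.round(v) for v in cv2.minEnclosingCircle(W)],"ell",[np.round(v) for v in cv2.fitEllipse(W)])
print(go([405,-223,230],np.radians(-38.5)))
E
```

```text
(404.7181091308594, 204.59732055664062) rect [array([ 586.6, -283.9]), array([232.4, 169.2]), np.float64(82.5)] circ [array([ 586., -283.]), np.float64(141.0)] ell [array([ 588., -278.]), array([197., 332.]), np.float64(173.0)]
(136.3456268310547, 247.15122985839844) rect [array([446.8, 397.7]), array([313.7, 620.4]), np.float64(54.9)] circ [array([481., 449.]), np.float64(315.0)] ell [array([480., 425.]), array([380., 604.]), np.float64(46.0)]
(360.24066162109375, 125.1870346069336) rect [array([ 814.8, -151.7]), array([1568.8,  596.8]), np.float64(89.9)] circ [array([ 882., -159.]), np.float64(811.0)] ell [array([ 851., -572.]), array([ 591., 2495.]), np.float64(172.0)]
[[-0.303, -0.194, 0.136], [-0.001, 0.001, 0.485]]
```

```bash
python3 -m creep '[{"travel":[-0.303,-0.194,0],"twist":[0,0,0.485],"claw":1},{"travel":[-0.303,-0.194,0.136],"twist":[0,0,0.485],"claw":1},{"travel":[-0.303,-0.194,0.136],"twist":[0,0,0.485],"claw":1},{"travel":[-0.303,-0.194,0.136],"twist":[0,0,0.485],"claw":1},{"travel":[-0.303,-0.194,0.136],"twist":[0,0,0.485],"claw":1},{"travel":[-0.303,-0.194,0.136],"twist":[0,0,0.485],"claw":1},{"travel":[-0.303,-0.194,0.136],"twist":[0,0,0.485],"claw":1},{"travel":[-0.303,-0.194,0.136],"twist":[0,0,0.485],"claw":1},{"travel":[-0.303,-0.194,0.136],"twist":[0,0,0.485],"claw":1},{"travel":[-0.303,-0.194,0.136],"twist":[0,0,0.485],"claw":1}]'
cat >> h.py <<'E'
def wtops():
    T=pose();im=manip.snapshot("wrist");return im,T,[(c,a,cast("wrist",c,70,T)[:2].round(0)) for c,a in brass(im)]
E
python3 - <<'E'
from h import *
print(st());im,T,l=wtops()
for r in l:print(*r)
cv2.imwrite("pics/w2.png",im[:,:,::-1])
E
```

```text
time: 7.6
eef_pos: [407.1, -221.9, 230.9]
orientation: [0.0, 0.9, 0.436, 0.001]
force: [1.0, -0.0, 0.4]
gripper_width: 85.2
gripper_force: 0.0
(7.6, [407.1, -221.9, 230.9], [1.0, -0.0, 0.4], 85.2)
[150.3   9.1] 89 [389. -38.]
[309.8 182.9] 331 [ 398. -212.]
[356.  182.4] 401 [ 429. -235.]
[332.8 270. ] 227 [ 364. -287.]
```

View pics/w2.png

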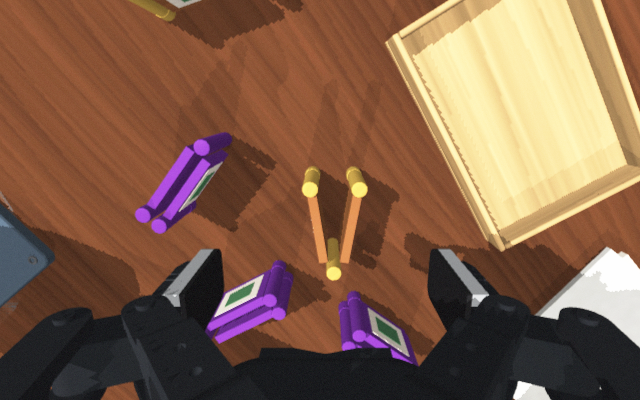

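Wrist view: post tops at (310,190) and (359,190), hinge (334,273). The purple frames are clear of the finger paths.

```bash
python3 - <<'E'
from h import *
a,b,h=[cast("wrist",p,70)[:2] for p in((310,190),(359,190),(334,273))]
m=(a+b)/2;d=b-a;print(a,b,h,np.linalg.norm(d),np.degrees(np.arctan2(d[1],d[0])));print(go([*m,51],np.arctan2(d[1],d[0])))
E
```

```text
[ 394.16230348 -216.78680365] [ 426.31448736 -242.18015932] [ 362.81842283 -289.68040248] 40.97054356430755 -38.301197234366555
[[-0.004, 0.007, 0.18], [0.001, -0.001, -0.001]]
```

```bash
python3 -m creep '[{"travel":[-0.003,0.005,0.06],"twist":[0,0,0],"claw":1},{"travel":[-0.003,0.005,0.12],"twist":[0,0,0],"claw":1},{"travel":[-0.003,0.005,0.15],"twist":[0,0,0],"claw":1},{"travel":[-0.003,0.005,0.18],"twist":[0,0,0],"claw":1},{"travel":[-0.003,0.005,0.18],"twist":[0,0,0],"claw":1},{"travel":[-0.003,0.005,0.18],"twist":[0,0,0],"claw":0.7},{"travel":[-0.003,0.005,0.18],"twist":[0,0,0],"claw":0.5},{"travel":[-0.003,0.005,0.18],"twist":[0,0,0],"claw":0.3},{"travel":[-0.003,0.005,0.18],"twist":[0,0,0],"claw":0},{"travel":[-0.003,0.005,0.18],"twist":[0,0,0],"claw":0},{"travel":[-0.003,0.005,0.18],"twist":[0,0,0],"claw":0},{"travel":[-0.003,0.005,0.18],"twist":[0,0,0],"claw":0},{"travel":[-0.003,0.005,0.18],"twist":[0,0,0],"claw":0},{"travel":[-0.003,0.005,0.18],"twist":[0,0,0],"claw":0}]'
```

```text
time: 9.4
eef_pos: [408.7, -228.6, 52.0]
orientation: [0.001, 0.901, 0.434, 0.001]
force: [-0.5, 1.3, 11.5]
gripper_width: 27.8
gripper_force: 58.2
```

Closed to 28 mm, so this one folds and goes in the stock tray.

```bash
python3 - <<'E'
from h import *
print(go([621,-354,170],np.radians(-97.5)), manip.read_state()["joint_positions"])
E
```

```text
[[0.034, 0.245, -0.117], [0.002, -0.002, 1.03]] [ 0.4990488   0.59015945 -0.12987913  2.1877838   0.20007586  0.3712631
 -0.46766635]
```

```bash
python3 -m creep '[{"travel":[0,0,-0.03],"twist":[0,0,0],"claw":0},{"travel":[0,0,-0.08],"twist":[0,0,0],"claw":0},{"travel":[0,0,-0.117],"twist":[0,0,0],"claw":0},{"travel":[0.01,0.06,-0.117],"twist":[0,0,0.18],"claw":0},{"travel":[0.02,0.12,-0.117],"twist":[0,0,0.36],"claw":0},{"travel":[0.03,0.17,-0.117],"twist":[0,0,0.54],"claw":0},{"travel":[0.034,0.21,-0.117],"twist":[0,0,0.72],"claw":0},{"travel":[0.034,0.245,-0.117],"twist":[0,0,0.9],"claw":0},{"travel":[0.034,0.245,-0.117],"twist":[0,0,1.03],"claw":0},{"travel":[0.034,0.245,-0.117],"twist":[0,0,1.03],"claw":0},{"travel":[0.034,0.245,-0.117],"twist":[0,0,1.03],"claw":0}]'
python3 - <<'E'
from h import *
print(st());T=pose();im=manip.snapshot("wrist")
cv2.imwrite("pics/w3.png",im[:,:,::-1])
c=np.array([590,-284,36.]);ux=np.array([.991,-.13,0]);uy=np.array([.13,.991,0])
print([proj("wrist",c+ux*a*80+uy*b*115,T).round().tolist() for a,b in((1,1),(1,-1),(-1,-1),(-1,1))])
E
```

```text
time: 10.78
eef_pos: [620.3, -353.9, 167.8]
orientation: [-0.0, 0.998, -0.064, -0.0]
force: [0.5, -0.7, -3.0]
gripper_width: 28.0
gripper_force: 59.8
(10.78, [620.3, -353.9, 167.8], [0.5, -0.7, -3.0], 28.0)
[[76.0, 138.0], [395.0, 139.0], [384.0, 330.0], [112.0, 329.0]]
```

View pics/w3.png

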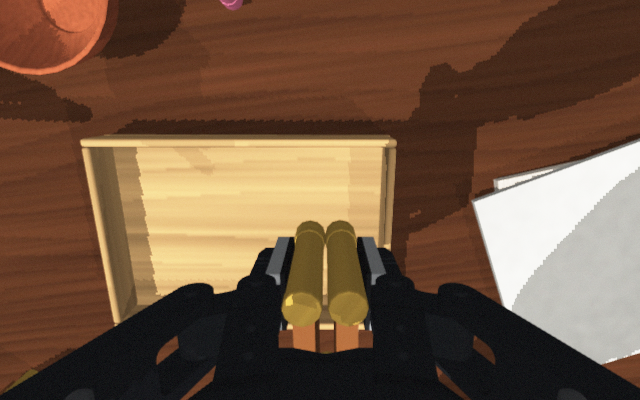

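The tray corners at (82,137) and (396,137) are where predicted, and the frame hangs folded and upright. Lowering and releasing it.

```bash
python3 -m creep '[{"travel":[0,0,0.05],"twist":[0,0,0],"claw":0},{"travel":[0,0,0.085],"twist":[0,0,0],"claw":0},{"travel":[0,0,0.1],"twist":[0,0,0],"claw":0},{"travel":[0,0,0.109],"twist":[0,0,0],"claw":0},{"travel":[0,0,0.109],"twist":[0,0,0],"claw":0},{"travel":[0,0,0.109],"twist":[0,0,0],"claw":0.35},{"travel":[0,0,0.109],"twist":[0,0,0],"claw":0.5},{"travel":[0,0,0.109],"twist":[0,0,0],"claw":0.5},{"travel":[0,0,0.109],"twist":[0,0,0],"claw":0.5},{"travel":[0,0,0.06],"twist":[0,0,0],"claw":0.5},{"travel":[0,0,0],"twist":[0,0,0],"claw":0.5},{"travel":[0,0,-0.05],"twist":[0,0,0],"claw":0.7},{"travel":[0,0,-0.05],"twist":[0,0,0],"claw":1}]'
python3 - <<'E'
from h import *
print(st());t=manip.snapshot("top");cv2.imwrite("pics/t1.png",t[:,:,::-1])
for c,a in brass(t): print(c,cast("top",c,70).round(0)[:2])
print(go([364,293,230],np.radians(39)),go([395,2,230],np.radians(65)))
E
```

```text
time: 12.45
eef_pos: [622.5, -355.6, 222.7]
orientation: [0.002, 0.998, -0.066, 0.004]
force: [-0.4, 0.1, -0.0]
gripper_width: 75.8
gripper_force: 0.0
(12.45, [622.5, -355.6, 222.7], [-0.4, 0.1, -0.0], 75.8)
[308.4 246.7] [456. -39.]
[198.5 258.7] [410. 233.]
[283.7 266.3] [403.  19.]
[298.6 277.2] [378. -19.]
[178.8 286. ] [340. 275.]
[[-0.34, -0.608, -0.012], [-0.0, -0.004, 0.759]] [[-0.271, -0.324, -0.012], [0.001, -0.004, 0.305]]
```

View pics/t1.png

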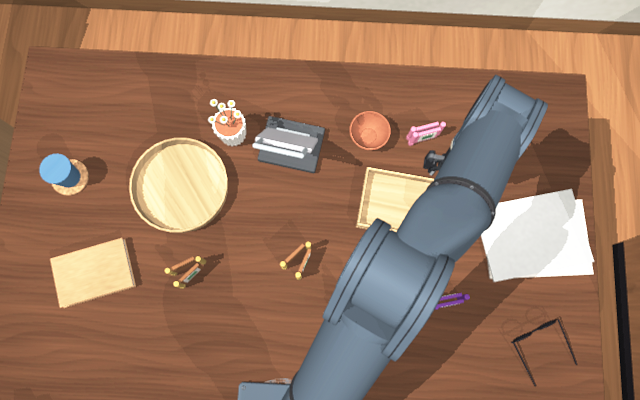

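The lamp is still up and both remaining frames are unmoved. The middle one is inside the vertical reach, so I'll tilt the tool about its closing axis.

```bash
cat >> h.py <<'E'
def gt(pos,yaw,tilt=0):
    "like go, exact yaw of tool y (not mod pi), tilt about tool y"
    T=pose();y=np.array([np.cos(yaw),np.sin(yaw),0]);z=np.array([0,0,-1.]);D=np.c_[np.cross(y,z),y,z]@R.from_rotvec([0,tilt,0]).as_matrix()
    return (T[:3,:3].T@(np.array(pos)-T[:3,3])/1000).round(3).tolist(),R.from_matrix(T[:3,:3].T@D).as_rotvec().round(3).tolist()
E
python3 - <<'E'
from h import *
print(gt([391,0,200],np.radians(-122),np.radians(-16)),manip.read_state()["joint_positions"].round(2))
E
```

```text
([-0.275, -0.322, 0.018], [0.06, -0.279, 0.424]) [ 0.39  0.67  0.11  1.37 -0.08  1.11 -1.19]
```

```bash
python3 -m creep '[{"travel":[-0.275,-0.322,0.018],"twist":[0.06,-0.279,0.424],"claw":1},{"travel":[-0.275,-0.322,0.018],"twist":[0.06,-0.279,0.424],"claw":1},{"travel":[-0.275,-0.322,0.018],"twist":[0.06,-0.279,0.424],"claw":1},{"travel":[-0.275,-0.322,0.018],"twist":[0.06,-0.279,0.424],"claw":1},{"travel":[-0.275,-0.322,0.018],"twist":[0.06,-0.279,0.424],"claw":1},{"travel":[-0.275,-0.322,0.018],"twist":[0.06,-0.279,0.424],"claw":1},{"travel":[-0.275,-0.322,0.018],"twist":[0.06,-0.279,0.424],"claw":1},{"travel":[-0.275,-0.322,0.018],"twist":[0.06,-0.279,0.424],"claw":1},{"travel":[-0.275,-0.322,0.018],"twist":[0.06,-0.279,0.424],"claw":1},{"travel":[-0.275,-0.322,0.018],"twist":[0.06,-0.279,0.424],"claw":1},{"travel":[-0.275,-0.322,0.018],"twist":[0.06,-0.279,0.424],"claw":1}]'
python3 - <<'E'
from h import *
print(st(),manip.read_state()["joint_positions"].round(2));im,T,l=wtops();print(T.round(2).tolist())
for r in l:print(*r)
cv2.imwrite("pics/w4.png",im[:,:,::-1])
E
```

```text
time: 13.88
eef_pos: [390.5, 0.2, 199.1]
orientation: [-0.039, 0.951, -0.273, -0.136]
force: [-0.1, 0.2, 0.1]
gripper_width: 85.2
gripper_force: 0.0
(13.88, [390.5, 0.2, 199.1], [-0.1, 0.2, 0.1], 85.2) [-0.1   0.37  0.15  2.05 -0.23  0.98 -1.93]
[[0.81, -0.53, -0.24, 390.53], [-0.51, -0.85, 0.15, 0.18], [-0.28, 0.0, -0.96, 199.14], [0.0, 0.0, 0.0, 1.0]]
[318.8  13. ] 187 [463. -41.]
[289.7 127. ] 218 [416.  13.]
[348.9 126.7] 205 [395. -21.]
[103.9 238.5] 891 [418. 199.]
[129.7 292.7] 272 [363. 230.]
[ 85.5 292.8] 119 [384. 265.]
[ 63.1 307.3] 53 [383. 300.]
```

View pics/w4.png

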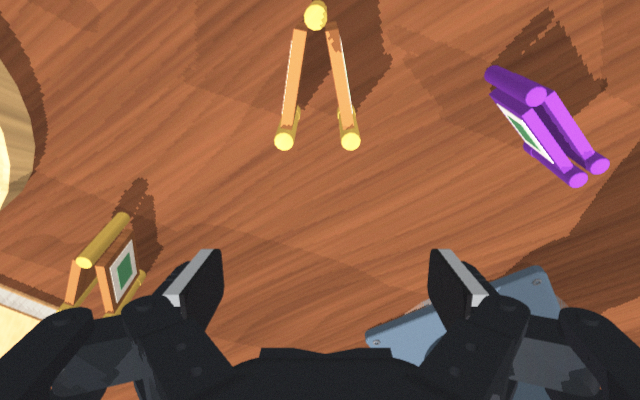

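Wrist view: post tops at (284,141) and (350,141), hinge (315,17). The pose was reachable.

```bash
python3 - <<'E'
from h import *
a,b,h=[cast("wrist",p,70)[:2] for p in((284,141),(350,141),(315,17))]
m=(a+b)/2;d=b-a;yw=np.arctan2(d[1],d[0]);print(a,b,h,m,np.linalg.norm(d),np.degrees(yw))
T=pose();z=T[:3,2]
g=np.array([*m,45]);print(gt(g-6*z,yw,np.radians(-16)),gt(g-6*z-85*z,yw,np.radians(-16)))
E
```

```text
[409.38032212  22.3861137 ] [385.09400547 -16.51952668] [462.30731327 -37.45600777] [397.2371638    2.93329351] 45.86364606204732 -121.97391071340296
([0.047, -0.006, 0.141], [0.0, 0.004, -0.001]) ([0.047, -0.006, 0.056], [0.0, 0.004, -0.001])
```

```bash
python3 -m creep '[{"travel":[0.044,-0.004,0.03],"twist":[0,0,0],"claw":1},{"travel":[0.044,-0.004,0.08],"twist":[0,0,0],"claw":1},{"travel":[0.044,-0.004,0.115],"twist":[0,0,0],"claw":1},{"travel":[0.044,-0.004,0.141],"twist":[0,0,0],"claw":1},{"travel":[0.044,-0.004,0.141],"twist":[0,0,0],"claw":1},{"travel":[0.044,-0.004,0.141],"twist":[0,0,0],"claw":0.7},{"travel":[0.044,-0.004,0.141],"twist":[0,0,0],"claw":0.5},{"travel":[0.044,-0.004,0.141],"twist":[0,0,0],"claw":0.3},{"travel":[0.044,-0.004,0.141],"twist":[0,0,0],"claw":0},{"travel":[0.044,-0.004,0.141],"twist":[0,0,0],"claw":0},{"travel":[0.044,-0.004,0.141],"twist":[0,0,0],"claw":0},{"travel":[0.044,-0.004,0.141],"twist":[0,0,0],"claw":0},{"travel":[0.044,-0.004,0.141],"twist":[0,0,0],"claw":0},{"travel":[0.044,-0.004,0.141],"twist":[0,0,0],"claw":0}]'
python3 -c "
from h import *
print(manip.read_state()['joint_positions'].round(2))"
```

```text
time: 15.68
eef_pos: [395.4, 2.6, 53.2]
orientation: [-0.039, 0.952, -0.273, -0.135]
force: [-0.1, -0.8, 12.0]
gripper_width: 27.8
gripper_force: 58.2
[-0.05  0.62  0.07  2.18 -0.33  0.61 -1.82]
```

This one folds as well (28 mm), so it also goes in the stock tray.

```bash
python3 - <<'E'
from h import *
for z in(160,60.5): print(gt([558.5,-217.5,z],np.radians(-97.5),np.radians(-15.8)))
T=pose();print((T[:3,:3].T@[0,0,.107]).round(3), np.degrees(np.arctan2(-T[2,0],T[2,2]))) 
E
```

```text
([0.215, 0.1, -0.174], [-0.118, 0.005, -0.411])
([0.243, 0.1, -0.078], [-0.118, 0.005, -0.411])
[-0.03  -0.    -0.103] 163.87171213788994
```

```bash
python3 -m creep '[{"travel":[-0.01,0,-0.034],"twist":[0,0,0],"claw":0},{"travel":[-0.02,0,-0.07],"twist":[0,0,0],"claw":0},{"travel":[-0.03,0,-0.103],"twist":[0,0,0],"claw":0},{"travel":[0.02,0.02,-0.117],"twist":[-0.024,0.001,-0.08],"claw":0},{"travel":[0.07,0.04,-0.132],"twist":[-0.048,0.002,-0.165],"claw":0},{"travel":[0.12,0.06,-0.146],"twist":[-0.071,0.003,-0.25],"claw":0},{"travel":[0.17,0.08,-0.16],"twist":[-0.095,0.004,-0.33],"claw":0},{"travel":[0.215,0.1,-0.174],"twist":[-0.118,0.005,-0.411],"claw":0},{"travel":[0.215,0.1,-0.174],"twist":[-0.118,0.005,-0.411],"claw":0},{"travel":[0.215,0.1,-0.174],"twist":[-0.118,0.005,-0.411],"claw":0},{"travel":[0.224,0.1,-0.142],"twist":[-0.118,0.005,-0.411],"claw":0},{"travel":[0.234,0.1,-0.11],"twist":[-0.118,0.005,-0.411],"claw":0},{"travel":[0.24,0.1,-0.09],"twist":[-0.118,0.005,-0.411],"claw":0},{"travel":[0.243,0.1,-0.078],"twist":[-0.118,0.005,-0.411],"claw":0},{"travel":[0.243,0.1,-0.078],"twist":[-0.118,0.005,-0.411],"claw":0},{"travel":[0.243,0.1,-0.078],"twist":[-0.118,0.005,-0.411],"claw":0}]'
python3 - <<'E'
from h import *
T=pose();print((T[:3,:3].T@[0,0,.15]).round(3));im=manip.snapshot("top");cv2.imwrite("pics/t2.png",cv2.resize(im[150:300,320:500,::-1],None,fx=3,fy=3))
im=manip.snapshot("side");cv2.imwrite("pics/s2.png",cv2.resize(im[70:220,270:470,::-1],None,fx=3,fy=3))
E
```

```text
time: 17.68
eef_pos: [558.3, -216.7, 59.4]
orientation: [-0.009, 0.988, -0.064, -0.138]
force: [-0.0, 0.4, -1.8]
gripper_width: 27.6
gripper_force: 59.8
[-0.041 -0.    -0.144]
```

View pics/s2.png

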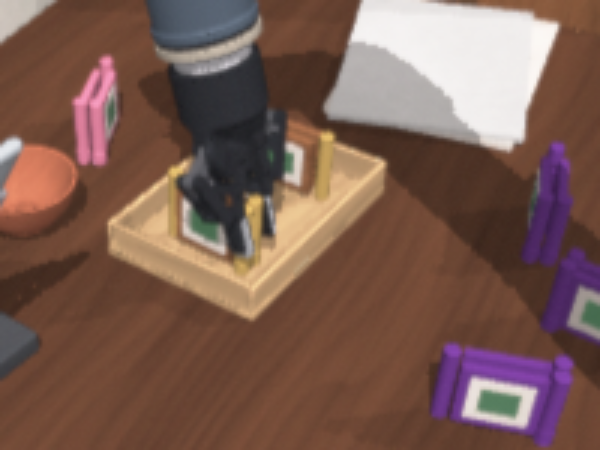

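The second frame stands inside the tray's near corner, and the first stands folded at the far end. Releasing and retreating.

```bash
python3 -m creep '[{"travel":[0,0,0],"twist":[0,0,0],"claw":0.35},{"travel":[0,0,0],"twist":[0,0,0],"claw":0.45},{"travel":[0,0,0],"twist":[0,0,0],"claw":0.45},{"travel":[0,0,0],"twist":[0,0,0],"claw":0.45},{"travel":[-0.014,0,-0.05],"twist":[0,0,0],"claw":0.45},{"travel":[-0.028,0,-0.1],"twist":[0,0,0],"claw":0.45},{"travel":[-0.041,0,-0.144],"twist":[0,0,0],"claw":0.45},{"travel":[-0.041,0,-0.144],"twist":[0,0,0],"claw":0.7},{"travel":[-0.041,0,-0.144],"twist":[0,0,0],"claw":1}]'
python3 - <<'E'
from h import *
print(st());t=manip.snapshot("top")
for c,a in brass(t): print(c,cast("top",c,70).round(0)[:2])
print(gt([361,292,225],np.radians(-141)),manip.read_state()["joint_positions"].round(2))
print(gt([361,292,225],np.radians(39)))
E
```

```text
time: 18.9
eef_pos: [558.0, -217.0, 208.1]
orientation: [-0.009, 0.988, -0.064, -0.139]
force: [-0.4, -0.4, -0.9]
gripper_width: 73.2
gripper_force: 0.0
(18.9, [558.0, -217.0, 208.1], [-0.4, -0.4, -0.9], 73.2)
[434.7 188.8] [ 623. -356.]
[426.8 222. ] [ 535. -336.]
[198.2 258.8] [410. 234.]
[176.8 283.5] [346. 281.]
([-0.256, -0.479, 0.056], [0.106, 0.266, 0.755]) [ 0.2   0.65  0.13  1.48 -0.03  1.29 -1.38]
([-0.256, -0.479, 0.056], [-0.333, 0.132, -2.363])
```

```bash
python3 -m creep '[{"travel":[-0.256,-0.479,0.056],"twist":[-0.333,0.132,-2.363],"claw":1},{"travel":[-0.256,-0.479,0.056],"twist":[-0.333,0.132,-2.363],"claw":1},{"travel":[-0.256,-0.479,0.056],"twist":[-0.333,0.132,-2.363],"claw":1},{"travel":[-0.256,-0.479,0.056],"twist":[-0.333,0.132,-2.363],"claw":1},{"travel":[-0.256,-0.479,0.056],"twist":[-0.333,0.132,-2.363],"claw":1},{"travel":[-0.256,-0.479,0.056],"twist":[-0.333,0.132,-2.363],"claw":1},{"travel":[-0.256,-0.479,0.056],"twist":[-0.333,0.132,-2.363],"claw":1},{"travel":[-0.256,-0.479,0.056],"twist":[-0.333,0.132,-2.363],"claw":1},{"travel":[-0.256,-0.479,0.056],"twist":[-0.333,0.132,-2.363],"claw":1},{"travel":[-0.256,-0.479,0.056],"twist":[-0.333,0.132,-2.363],"claw":1},{"travel":[-0.256,-0.479,0.056],"twist":[-0.333,0.132,-2.363],"claw":1},{"travel":[-0.256,-0.479,0.056],"twist":[-0.333,0.132,-2.363],"claw":1},{"travel":[-0.256,-0.479,0.056],"twist":[-0.333,0.132,-2.363],"claw":1},{"travel":[-0.256,-0.479,0.056],"twist":[-0.333,0.132,-2.363],"claw":1},{"travel":[-0.256,-0.479,0.056],"twist":[-0.333,0.132,-2.363],"claw":1},{"travel":[-0.256,-0.479,0.056],"twist":[-0.333,0.132,-2.363],"claw":1}]'
python3 - <<'E'
from h import *
print(st(),manip.read_state()["joint_positions"].round(2));im,T,l=wtops()
for r in l:print(*r)
cv2.imwrite("pics/w5.png",im[:,:,::-1])
t=manip.snapshot("top");cv2.imwrite("pics/t3.png",t[:,:,::-1])
for c,a in brass(t): print("top",c,cast("top",c,70).round(0)[:2])
E
```

```text
time: 20.95
eef_pos: [361.2, 291.9, 224.7]
orientation: [0.001, 0.431, 0.902, -0.0]
force: [0.4, 0.8, -0.1]
gripper_width: 85.1
gripper_force: 0.0
(20.95, [361.2, 291.9, 224.7], [0.4, 0.8, -0.1], 85.1) [-0.32  0.35 -0.61  2.    0.26  0.87 -0.39]
[305.8 176. ] 417 [343. 290.]
[351.5 176.1] 407 [372. 313.]
[328.  258.7] 419 [403. 244.]
top [384.2 182.1] [ 634. -225.]
top [430.5 191. ] [ 617. -345.]
top [378.2 213.2] [ 551. -212.]
top [427.8 221.3] [ 537. -339.]
top [198.1 258.6] [411. 234.]
top [167.7 269.3] [380. 307.]
```

View pics/w5.png

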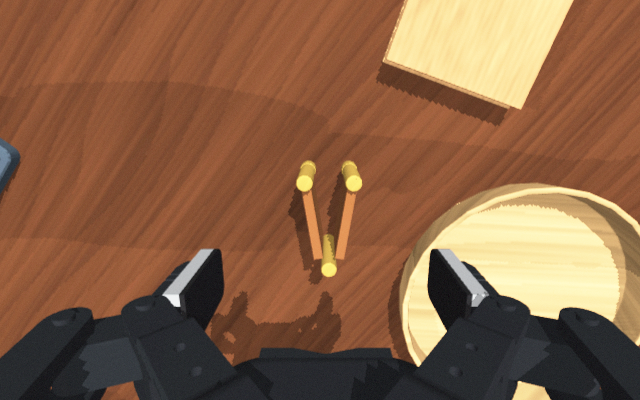

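View pics/t3.png

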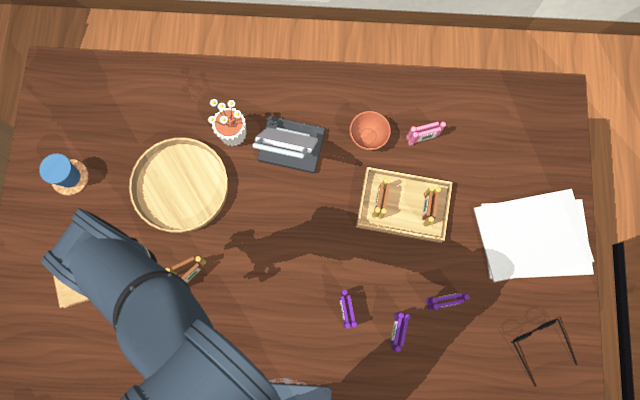

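Both stocked frames stand shut inside the tray, at (380,197) and (432,205). The wrist view of the last frame shows posts at (305,184)/(353,184) and hinge (329,270).

```bash
python3 - <<'E'
from h import *
a,b,h=[cast("wrist",p,70)[:2] for p in((305,184),(353,184),(329,270))]
m=(a+b)/2;d=b-a;yw=np.arctan2(d[1],d[0]);print(a,b,h,m,np.linalg.norm(d),np.degrees(yw));print(gt([*m,51],yw))
E
```

```text
[346.79959654 283.91736753] [377.16245645 308.54635776] [410.81006612 236.40811837] [361.9810265  296.23186264] 39.0959131048367 39.04741453360887
([0.003, 0.003, 0.174], [0.0, 0.001, -0.001])
```

```bash
python3 -m creep '[{"travel":[0.002,0.002,0.06],"twist":[0,0,0],"claw":1},{"travel":[0.002,0.002,0.12],"twist":[0,0,0],"claw":1},{"travel":[0.002,0.002,0.15],"twist":[0,0,0],"claw":1},{"travel":[0.002,0.002,0.174],"twist":[0,0,0],"claw":1},{"travel":[0.002,0.002,0.174],"twist":[0,0,0],"claw":1},{"travel":[0.002,0.002,0.174],"twist":[0,0,0],"claw":0.7},{"travel":[0.002,0.002,0.174],"twist":[0,0,0],"claw":0.5},{"travel":[0.002,0.002,0.174],"twist":[0,0,0],"claw":0.3},{"travel":[0.002,0.002,0.174],"twist":[0,0,0],"claw":0},{"travel":[0.002,0.002,0.174],"twist":[0,0,0],"claw":0},{"travel":[0.002,0.002,0.174],"twist":[0,0,0],"claw":0},{"travel":[0.002,0.002,0.174],"twist":[0,0,0],"claw":0},{"travel":[0.002,0.002,0.174],"twist":[0,0,0],"claw":0},{"travel":[0.002,0.002,0.174],"twist":[0,0,0],"claw":0}]'
python3 -c "
from h import *
T=pose()
# round tray centre by edges (top0), z=36
im=cv2.imread('pics/top0.png');P=[cast('top',p,36)[:2] for p in((130,185),(228,185),(180,138),(180,232))];print(np.mean(P,0))
print(gt([607,300,170],np.radians(39)),gt([607,300,170],np.radians(20)))"
```

```text
time: 22.8
eef_pos: [362.3, 294.9, 52.4]
orientation: [0.001, 0.431, 0.903, 0.001]
force: [-0.9, -0.9, 9.5]
gripper_width: 52.9
gripper_force: 61.0
[607.14996138 310.55215853]
([-0.15, 0.194, -0.117], [0.003, 0.002, 0.0]) ([-0.15, 0.194, -0.117], [0.003, 0.001, 0.332])
```

Width stops at 53 mm under 61 N, so the hinge is seized and it goes to the repair tray as it is.

```bash
python3 -c "
from h import *
for z in(165,59.5):print(gt([583,340,z],np.radians(39)))"
```

```text
([-0.104, 0.2, -0.112], [0.003, 0.002, 0.0])
([-0.104, 0.2, -0.006], [0.003, 0.002, 0.0])
```

```bash
python3 -m creep '[{"travel":[0,0,-0.03],"twist":[0,0,0],"claw":0},{"travel":[0,0,-0.07],"twist":[0,0,0],"claw":0},{"travel":[0,0,-0.112],"twist":[0,0,0],"claw":0},{"travel":[-0.02,0.04,-0.112],"twist":[0,0,0],"claw":0},{"travel":[-0.04,0.08,-0.112],"twist":[0,0,0],"claw":0},{"travel":[-0.06,0.12,-0.112],"twist":[0,0,0],"claw":0},{"travel":[-0.08,0.16,-0.112],"twist":[0,0,0],"claw":0},{"travel":[-0.104,0.2,-0.112],"twist":[0,0,0],"claw":0},{"travel":[-0.104,0.2,-0.112],"twist":[0,0,0],"claw":0},{"travel":[-0.104,0.2,-0.112],"twist":[0,0,0],"claw":0}]'
python3 - <<'E'
from h import *
print(st());im=manip.snapshot("wrist");s=manip.snapshot("side");c=cv2.resize(s[180:400,60:360,::-1],(400,293))
cv2.imwrite("pics/w6.png",np.hstack([cv2.resize(im[:,:,::-1],(400,293)),c]))
E
```

```text
time: 24.05
eef_pos: [581.9, 339.4, 163.4]
orientation: [0.0, 0.43, 0.903, -0.0]
force: [-0.4, 0.7, -2.1]
gripper_width: 53.1
gripper_force: 64.1
(24.05, [581.9, 339.4, 163.4], [-0.4, 0.7, -2.1], 53.1)
```

View pics/w6.png

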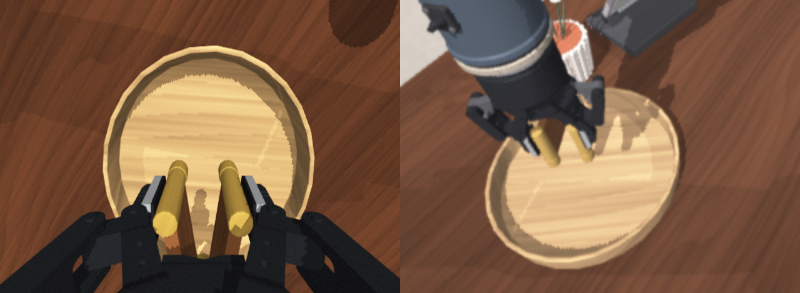

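The frame hangs open over the round tray, well inside its rim. Lowering and releasing.

```bash
python3 -m creep '[{"travel":[0,0,0.05],"twist":[0,0,0],"claw":0},{"travel":[0,0,0.08],"twist":[0,0,0],"claw":0},{"travel":[0,0,0.095],"twist":[0,0,0],"claw":0},{"travel":[0,0,0.105],"twist":[0,0,0],"claw":0},{"travel":[0,0,0.105],"twist":[0,0,0],"claw":0},{"travel":[0,0,0.105],"twist":[0,0,0],"claw":0.8},{"travel":[0,0,0.105],"twist":[0,0,0],"claw":0.9},{"travel":[0,0,0.105],"twist":[0,0,0],"claw":0.9},{"travel":[0,0,0.105],"twist":[0,0,0],"claw":0.9},{"travel":[0,0,0.05],"twist":[0,0,0],"claw":0.9},{"travel":[0,0,0],"twist":[0,0,0],"claw":0.9},{"travel":[0,0,-0.06],"twist":[0,0,0],"claw":0.9},{"travel":[0,0,-0.12],"twist":[0,0,0],"claw":0.9},{"travel":[0,0,-0.18],"twist":[0,0,0],"claw":0.9},{"travel":[0,0,-0.18],"twist":[0,0,0],"claw":0.9},{"travel":[0,0,-0.18],"twist":[0,0,0],"claw":0.6}]'
python3 - <<'E'
from h import *
print(st(),manip.read_state()["joint_positions"].round(2));im,T,l=wtops()
for r in l:print(*r)
t=manip.snapshot("top")
for c,a in brass(t): print("top",c,cast("top",c,76).round(0)[:2])
print(gt([652.5,38.5,330],np.radians(-10.7)))
E
```

```text
time: 26.15
eef_pos: [582.0, 339.6, 342.9]
orientation: [0.001, 0.43, 0.903, -0.0]
force: [0.2, -0.2, -0.6]
gripper_width: 60.7
gripper_force: 0.0
(26.15, [582.0, 339.6, 342.9], [0.2, -0.2, -0.6], 60.7) [-0.28  0.56 -0.58  1.28  0.31  1.38 -0.17]
[309.3 157.5] 207 [565. 333.]
[343.2 157.6] 206 [595. 357.]
[325.6 220.4] 206 [627. 286.]
top [191.3 177. ] [619. 271.]
top [385.7 180.4] [ 637. -228.]
top [432.5 189.6] [ 619. -349.]
top [378.2 213.6] [ 549. -211.]
top [430.  219.9] [ 540. -343.]
([-0.278, -0.135, 0.012], [-0.001, 0.002, 0.868])
```

It stands in the repair tray: post tops at (565,333) and (595,357), hinge (627,286). Back to the lamp.

```bash
python3 -m creep '[{"travel":[-0.05,-0.024,0],"twist":[0,0,0.17],"claw":0.55},{"travel":[-0.278,-0.135,0.012],"twist":[0,0,0.868],"claw":0.55},{"travel":[-0.278,-0.135,0.012],"twist":[0,0,0.868],"claw":0.55},{"travel":[-0.278,-0.135,0.012],"twist":[0,0,0.868],"claw":0.55},{"travel":[-0.278,-0.135,0.012],"twist":[0,0,0.868],"claw":0.55},{"travel":[-0.278,-0.135,0.012],"twist":[0,0,0.868],"claw":0.5},{"travel":[-0.278,-0.135,0.012],"twist":[0,0,0.868],"claw":0.5},{"travel":[-0.278,-0.135,0.012],"twist":[0,0,0.868],"claw":0.5},{"travel":[-0.278,-0.135,0.012],"twist":[0,0,0.868],"claw":0.5},{"travel":[-0.278,-0.135,0.012],"twist":[0,0,0.868],"claw":0.5}]'
python3 - <<'E'
from h import *
print(st());print(gt([652,39.5,238],np.radians(-10.7)))
T=pose();im=manip.snapshot("wrist");h=cv2.cvtColor(im,cv2.COLOR_RGB2HSV)
x=np.array([.983,-.184,0]);y=np.array([.184,.983,0]);O=np.array([762,18.5,40]);M=O-x*110+[0,0,190.5]
print([proj("wrist",M+y*e,T).round().tolist() for e in(-55,0,55)])
for r in (150,170,190,210): print(r,[(int(c),im[r,c].tolist()) for c in range(290,380,8)])
E
```

```text
time: 27.5
eef_pos: [652.3, 39.8, 331.7]
orientation: [0.001, 0.77, 0.639, 0.0]
force: [-0.3, -0.7, 0.2]
gripper_width: 42.6
gripper_force: 0.0
(27.5, [652.3, 39.8, 331.7], [-0.3, -0.7, 0.2], 42.6)
([-0.0, -0.0, 0.094], [0.002, 0.0, 0.001])
[[328.0, 282.0], [328.0, 208.0], [328.0, 124.0]]
150 [(290, [161, 97, 62]), (298, [163, 97, 62]), (306, [167, 100, 64]), (314, [220, 220, 216]), (322, [253, 254, 254]), (330, [195, 204, 207]), (338, [155, 94, 60]), (346, [144, 89, 65]), (354, [116, 121, 124]), (362, [232, 230, 232]), (370, [252, 251, 251]), (378, [190, 185, 187])]
170 [(290, [172, 103, 69]), (298, [153, 93, 58]), (306, [161, 100, 64]), (314, [183, 161, 152]), (322, [253, 254, 254]), (330, [202, 209, 211]), (338, [152, 93, 57]), (346, [144, 89, 65]), (354, [113, 118, 123]), (362, [254, 254, 254]), (370, [254, 253, 254]), (378, [190, 183, 187])]
190 [(290, [158, 94, 61]), (298, [166, 100, 67]), (306, [169, 104, 68]), (314, [173, 130, 109]), (322, [253, 254, 254]), (330, [201, 211, 212]), (338, [161, 99, 66]), (346, [140, 90, 64]), (354, [114, 120, 123]), (362, [254, 253, 254]), (370, [250, 249, 249]), (378, [190, 185, 188])]
210 [(290, [158, 94, 62]), (298, [165, 99, 63]), (306, [155, 93, 60]), (314, [157, 99, 67]), (322, [253, 254, 254]), (330, [212, 219, 220]), (338, [134, 79, 52]), (346, [128, 85, 64]), (354, [118, 121, 125]), (362, [254, 254, 254]), (370, [249, 248, 249]), (378, [193, 191, 192])]
```

The bar is at column about 325, centred. Descending and gripping.

```bash
python3 -m creep '[{"travel":[0,0,0.05],"twist":[0,0,0],"claw":0.5},{"travel":[0,0,0.08],"twist":[0,0,0],"claw":0.5},{"travel":[0,0,0.094],"twist":[0,0,0],"claw":0.5},{"travel":[0,0,0.094],"twist":[0,0,0],"claw":0.5},{"travel":[0,0,0.094],"twist":[0,0,0],"claw":0},{"travel":[0,0,0.094],"twist":[0,0,0],"claw":0},{"travel":[0,0,0.094],"twist":[0,0,0],"claw":0},{"travel":[0,0,0.094],"twist":[0,0,0],"claw":0},{"travel":[0,0,0.094],"twist":[0,0,0],"claw":0}]'
python3 - <<'E'
from h import *
print(st());T=pose();p=T[:3,3]
x=np.array([.983,-.184,0])
dx=(np.array([762,18.5])-p[:2])@x[:2]; 
for zo in(6,): print("angle",np.degrees(np.arctan2(p[2]-zo-40,dx)),np.hypot(p[2]-zo-40,dx))
r=np.hypot(p[2]-46,dx);q0=np.arctan2(p[2]-46,dx)
print("r",r)
for q in np.linspace(q0,0,15)[1:]:
    rr=r+(221-r)*(q0-q)/q0
    d=x*(dx-rr*np.cos(q))+[0,0,rr*np.sin(q)-(p[2]-46)];print(round(q,3),(T[:3,:3].T@d/1000).round(4).tolist())
E
```

```text
time: 28.68
eef_pos: [652.5, 39.1, 239.1]
orientation: [0.001, 0.77, 0.638, 0.001]
force: [-4.2, 0.2, 6.7]
gripper_width: 9.8
gripper_force: 58.6
(28.68, [652.5, 39.1, 239.1], [-4.2, 0.2, 6.7], 9.8)
angle 60.020350622036084 222.91207486730423
r 222.91207486730423
0.973 [-0.0, -0.0141, 0.0089]
0.898 [-0.0, -0.0274, 0.0189]
0.823 [-0.0001, -0.04, 0.0298]
0.748 [-0.0001, -0.0517, 0.0417]
0.673 [-0.0001, -0.0625, 0.0543]
0.599 [-0.0001, -0.0723, 0.0677]
0.524 [-0.0001, -0.081, 0.0819]
0.449 [-0.0001, -0.0887, 0.0966]
0.374 [-0.0001, -0.0953, 0.1118]
0.299 [-0.0001, -0.1007, 0.1275]
0.224 [-0.0001, -0.1049, 0.1435]
0.15 [-0.0001, -0.1079, 0.1598]
0.075 [-0.0001, -0.1096, 0.1763]
0.0 [-0.0001, -0.1102, 0.1928]
```

```bash
python3 -m creep '[{"travel":[0,-0.0141,0.0089],"twist":[0,0,0],"claw":0},{"travel":[0,-0.0274,0.0189],"twist":[0,0,0],"claw":0},{"travel":[0,-0.04,0.0298],"twist":[0,0,0],"claw":0},{"travel":[0,-0.0517,0.0417],"twist":[0,0,0],"claw":0},{"travel":[0,-0.0625,0.0543],"twist":[0,0,0],"claw":0},{"travel":[0,-0.0723,0.0677],"twist":[0,0,0],"claw":0},{"travel":[0,-0.081,0.0819],"twist":[0,0,0],"claw":0},{"travel":[0,-0.0887,0.0966],"twist":[0,0,0],"claw":0},{"travel":[0,-0.0953,0.1118],"twist":[0,0,0],"claw":0},{"travel":[0,-0.1007,0.1275],"twist":[0,0,0],"claw":0},{"travel":[0,-0.1049,0.1435],"twist":[0,0,0],"claw":0},{"travel":[0,-0.1079,0.1598],"twist":[0,0,0],"claw":0},{"travel":[0,-0.1096,0.1763],"twist":[0,0,0],"claw":0},{"travel":[0,-0.1102,0.192],"twist":[0,0,0],"claw":0},{"travel":[0,-0.1102,0.192],"twist":[0,0,0],"claw":0},{"travel":[0,-0.1102,0.192],"twist":[0,0,0],"claw":0}]'
```

```text
time: 30.68
eef_pos: [546.6, 58.2, 46.2]
orientation: [0.002, 0.77, 0.638, 0.002]
force: [4.6, -4.1, -0.7]
gripper_width: 9.8
gripper_force: 64.0
```

```bash
python3 -m creep '[{"travel":[0,0,0],"twist":[0,0,0],"claw":0.3},{"travel":[0,0,0],"twist":[0,0,0],"claw":0.5},{"travel":[0,0,0],"twist":[0,0,0],"claw":0.5},{"travel":[0,0,0],"twist":[0,0,0],"claw":0.5},{"travel":[0,0,-0.05],"twist":[0,0,0],"claw":0.5},{"travel":[0,0,-0.1],"twist":[0,0,0],"claw":0.5},{"travel":[0,0,-0.16],"twist":[0,0,0],"claw":0.5},{"travel":[0,0,-0.22],"twist":[0,0,0],"claw":0.5},{"travel":[0,0,-0.25],"twist":[0,0,0],"claw":0.5},{"travel":[0,0,-0.25],"twist":[0,0,0],"claw":0.5}]'
python3 - <<'E'
from h import *
print(st());x=np.array([.983,-.184,0]);y=np.array([.184,.983,0]);O=np.array([762,18.5,40]);s=manip.snapshot("side");im,T,l=wtops()
cv2.imwrite("pics/fs.png",s[:,:,::-1]);cv2.imwrite("pics/fw.png",im[:,:,::-1])
# side view: bar position along the vertical column through the bar middle; compare with predictions per angle
g=s.astype(int);bright=(g.min(2)>140)
for e in(-30,0,30):
    ps=[proj("side",O-x*220*np.cos(np.radians(q))+[0,0,220*np.sin(np.radians(q))]+y*e) for q in(-4,0,4)]
    c=int(round(ps[1][0]));r0=int(ps[1][1]);print(e,np.round(ps,1).tolist(),"bright rows",[r for r in range(r0-14,r0+15) if bright[r,c]])
E
```

```text
time: 31.92
eef_pos: [545.0, 59.6, 297.9]
orientation: [0.002, 0.77, 0.638, 0.002]
force: [-1.0, -0.9, -1.1]
gripper_width: 42.8
gripper_force: 0.0
(31.93, [545.0, 59.6, 297.9], [-1.0, -0.9, -1.1], 42.8)
-30 [[310.7, 216.6], [310.6, 212.1], [310.1, 207.3]] bright rows [199, 200, 201, 202, 203, 204, 208, 209, 210, 211, 212, 213, 214]
0 [[301.7, 224.5], [301.4, 220.1], [300.8, 215.3]] bright rows [217, 218, 219, 220, 221, 222, 223]
30 [[292.4, 232.7], [292.0, 228.3], [291.2, 223.6]] bright rows [225, 226, 227, 228, 229, 230, 231]
```

```bash
python3 - <<'E'
from h import *
for n in("top","side"):
    for c,a in brass(manip.snapshot(n)): print(n,c,a,cast(n,c,76).round(0)[:2])
E
```

```text
top [191.4 176.9] 38 [619. 271.]
top [385.7 180.4] 22 [ 637. -228.]
top [161.3 186.6] 17 [589. 345.]
top [434.6 188.7] 44 [ 622. -354.]
top [168.4 196.8] 10 [563. 324.]
top [377.6 213.8] 67 [ 548. -210.]
top [426.8 222. ] 36 [ 534. -335.]
side [378.3 119.6] 21 [ 534. -322.]
side [352.8 139. ] 24 [ 557. -212.]
side [350.3 155.9] 10 [ 532. -148.]
side [161.  169.8] 10 [905. 110.]
side [180.8 171.5] 10 [859.  92.]
side [176.1 176.7] 12 [855. 111.]
side [148.2 182. ] 10 [899. 155.]
side [163.2 198. ] 10 [829. 175.]
side [196.6 271.7] 30 [630. 282.]
side [207.  311.9] 21 [559. 333.]
side [181.9 313.2] 10 [595. 355.]
```

All frames are in their trays, the lamp is level and the arm is clear.

```bash
python3 -c "
from rig import manip
print(manip.close_job())"
```

```text
the job is handed in; nothing more can be done
None
```

I raised the lamp panel to 60° and saw it hold after letting go, stood the two frames that fold shut in the stock tray and the seized one as found in the repair tray, folded the panel level again (within about 1° by the side camera) and handed the job in at about 32 s, with no verdict returned.

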